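Fix a cabinet-leg socket with its push rivets

TASK

Fit the last leg socket to the cabinet base lying on the bench: set it into the three empty holes so that its flange lies flat on the board, and then push its three rivet pins down flush so that they spread and lock it. Leave the spare legs, the pencil and the screwdriver where they are.

Things in the scene. Friction and masses are not known exactly. Their poses are not given: they have to be found in the camera images.
- socket: the loose black plastic leg socket, about 97 x 94 mm, 70 to 150 g, standing on three dowels. Origin: centre of its flange's underside (13 mm above the bench at the start), z up. Flange 4 mm thick and triangular, a push rivet in each corner, at x,y = a (-42, 0), b (+32, +36), c (+32, -36) mm; a dowel 13 mm long hangs below each
- seat (a point): the socket's place: centre of the empty hole pattern on the board's top face (18 mm above the bench), axes of the board. Holes at x,y = (-42, 0), (+32, +36), (+32, -36) mm, 12 mm wide, 15 mm deep, with 1.5 mm chamfers, match the rivets. When fitted, the socket's origin and axes coincide with this point's; it fits only that way round
- panel: fixed white cabinet base board, 300 (x) x 420 (y) x 18 mm, flat on the bench between four bench dogs 12 mm high; origin: centre of its underside. Three identical sockets (36 mm high) are already fitted, centres at (-90, +150), (+90, +150), (+90, -150) mm; the empty holes are round (-90, -150)
- pinbody_a (a joint): how far the pin of rivet a is pushed in (m): 0 to 0.0015 at the start, 0.010 = flush with the rivet's head. Stiff: about 7 N, up to 13 N as the dowel grips; stays where it is left. It spreads the split dowel by 1.4 mm a side along the socket's y; once spread, the dowel does not enter a hole
- pinbody_b (a joint): the same for rivet b
- pinbody_c (a joint): the same for rivet c
- pin_a_top (a point): centre of the top of rivet a's grey centre pin, 10 mm thick. It stands 8.5 to 10 mm proud of the rivet's round head, which is 22 mm wide with its top 8 mm above the flange's underside. The split dowel below is 10 mm wide along the socket's y, 8 mm along x, with a round nose
- pin_b_top (a point): the same for rivet b
- pin_c_top (a point): the same for rivet c
- leg_1: spare black cabinet leg standing on its 60 mm foot, 108 mm high; origin: centre of its underside; not needed
- leg_2: a second spare leg, the same; not needed
- pencil: flat carpenter's pencil lying on the board along its own x, 175 x 14 x 8 mm; origin: underside, under the middle of its 160 mm body; not needed
- screwdriver: screwdriver lying on the bench along its own x; not needed
- collar (a point): centre of the top of the socket's square collar, 36 mm above the flange's underside. Collar 40 x 40 mm outside, sides along the socket's x and y, 30 x 30 inside, rising from the 4 mm flange. Grip it across y, where nothing but the flat flange lies beside it
Things that resemble listed ones, but are neither listed nor needed, are in the scene too. Leave any turquoise look-alike of the socket alone.

How it is judged:
On the way:
1. the socket sits flat on the board with its dowels in the three holes, its pins still up (horizontal distance between socket and seat below 0.0035 m and z of socket in the frame of seat below 0.003 m and angle between the x axis of socket and the x axis of seat, either way round below 0.08 rad and value of joint each of pinbody_a, pinbody_b, pinbody_c below 0.005 m), for 0.2 s.
At the end, for the whole second after the job is handed in: the socket lies at rest in its holes, within 3.5 mm and 0.08 rad of its place and its flange within 2 mm of the board, and all three pins are within 1.5 mm of flush (horizontal distance between socket and seat below 0.0035 m and z of socket in the frame of seat below 0.002 m and angle between the x axis of socket and the x axis of seat, either way round below 0.08 rad and value of joint each of pinbody_a, pinbody_b, pinbody_c above 0.0085 m and linear speed of socket below 0.02 m/s); the robot touches nothing.
It fails at once if a spare leg, the pencil or the screwdriver is moved more than 30 mm (distance of any of leg_1, leg_2, pencil, screwdriver from where it was at the start of the episode above 0.03 m).
It also fails if it takes over 51 s, if anything falls off the work surface, if the arm or the gripper's body presses on something with over 40 N, if the wrist force passes 120 N, or if a joint passes its speed limit or range.

ROBOT

A 6-joint arm with a two-finger parallel gripper is mounted at the origin on the work surface. World frame = base frame: x ahead of the robot, y to its left, z up, the work surface at z = 0. Lengths are in m, angles in rad, forces in N, time in s.
With the tool pointing down it reaches from about 0.425 to 0.95 m from the base axis. Payload 14.7 kg.
Tool frame: the origin (TCP) lies at the very end of the fingers, on their centre line; the grasp point (between the pads) lies 19 mm behind it; z points along the fingers, x is the direction in which the jaws open and shut, and the axes are right-handed (so a half turn about z gives the same grasp; the last joint's range is limited). The gripper opens to 85 mm and grips with 20 to 120 N. Pads are 22 mm wide; open, the fingers measure 114 mm over their backs; the gripper's body (76 mm by 85 mm) begins 54 mm behind the grasp point. The pads swing forward as they close: fully open they stand 13 mm farther back than shut.
Start: joints at [1.188, 0.48, 1.596, -0, 1.065, -0.047], TCP at [0.214, 0.614, 0.231] pointing down, gripper open.
Joint ranges: [-2.75, 2.75], [-0.82, 2.05], [0.23, 2.67], [-1.56, 4.7], [0.09, 2.69], [-2.92, 2.92]. Speed limits (rad/s): [1.89, 1.89, 2.39, 3.01, 3.01, 3.01].

INTERFACE

Orientations are given as a unit quaternion [x, y, z, w].
In Python, from plant import env, vision, models gives the robot as it stands.
- The arm moves only by the shell command python3 -m inch 'ROWS' [OPENING]. ROWS is JSON, a list of rows, each an object with "linear": the shift along the tool's x, y, z in m, a list of three; "turn": the turn, a rotation vector about the tool's x, y, z in degrees, a list of three. In form: [{"linear": [tx, ty, tz], "turn": [wx, wy, wz]}, ...]. A call has 1 to 12 rows; each row shifts and turns the pose as measured when the row begins, along the tool's axes as they then stand; what a row does not reach is not made up. A row lasts 1/10 s, in which the tool goes at most 50 mm and 8.59 degrees, less where a joint would pass 70% of its speed; a pose out of reach is approached as far as the arm can. A call with a gripper value outside its range is refused whole. OPENING is the finger opening in m, from 0 to 0.0854, set as the call begins (- or left out, the last holds). The fingers move at their own pace and stop on an object; the grip force is fixed at half the most. Time passes only in rows, so rows that do not move let the fingers close. It gives the time, the measured TCP pose, the force and the opening at its end, in the units of the state.
- env.observe(): the state, without advancing time (a new reading comes with each control period).
- vision.snapshot(name): name is "scene" or "top" or "wrist"; returns (picture, depth): 400x640x3 uint8, blue, green, red; 400x640 float32, m along the optical axis (not along the pixel's ray), 0 where there is no reading.
- vision.camera_params(name): a dict with "fx", "fy", "cx", "cy" (pixels), "D" ([k1, k2, p1, p2, k3] as OpenCV has them; the pictures are not rectified), "eye" and "rotation" of the camera in the world. Camera axes: x right, y up, looking along -z (the intrinsics and any distortion apply to the point x, -y, -z); pixel columns grow to the right and rows downward; lengths in m; the calibration is good to about 2 mm. A picture is of the moment at which its call begins: read the wrist's pose just before it. camera_params takes no time and is no camera call; for the wrist camera it gives the pose at the moment of the call.
- env.finish_job(): hands the job in, once; it reports no verdict.
Trained networks look in the newest picture that a camera, given by its name, has taken for a name from the list of things; names that differ only in an ending like _2 or _b are one class to them, and where a whole thing is asked for, a point or a joint stands for the part that bears it (a point fixed in the world has none). Each returns a list of dicts, best first, with "confidence" (0 to 1); they miss things now and then, are a little off and sometimes report something else, mostly with a low value. They report only what shows in the picture. A call takes as long as a camera call. They do not tell look-alikes from the thing itself.
- models.recognise(target, camera): "bbox" ([left, top, right, bottom] in pixels, round what is visible of it).
- models.silhouettes(target, camera): "pixels" (400x640 bool, what is visible of it) and "bbox" ([left, top, right, bottom] in pixels, round what is visible of it).
- models.tip_of(target, camera): "xy" ([column, row] in pixels: a listed point, or the origin of a listed thing).
The state is a dict: "time": time; "qpos": joint angles; "joint_vel": joint speeds; "joint_efforts": joint torques, N m; "ee_pos": TCP position; "tcp_rot": TCP orientation; "ft_force": force on the tool from outside, world axes, zero at the start; "wrist_torque": the same for the moment, N m; "gripper_width": finger opening in m.
Only numpy, scipy, OpenCV 4.12 (cv2) and the standard library are available. Lean on these libraries where they do the work, as an engineer would, in place of code of your own. Each camera call takes 0.05 s, during which the arm holds its last target.

## Working session

There is one attempt and no reset: what is moved stays moved. The work goes in short steps, Python scripts to look and compute and a shell command to move; the robot and the scene stay as the last step left them, time stands still between calls to the robot, and variables do not carry over. Pictures are saved under pics/ and viewed, and the job is handed in when it is done.

```bash
ls; mkdir -p pics
python3 - <<'E'
from plant import env, vision, models
import cv2
s=env.observe(); print(s)
for n in ["scene","top","wrist"]:
    p,d=vision.snapshot(n); cv2.imwrite(f"pics/{n}0.png",p)
    c=vision.camera_params(n); print(n,c)
    import numpy as np; np.save(f"/tmp/{n}_d.npy",d)
E
```

```text
pics
{'time': 0.0, 'qpos': array([ 1.18838994e+00,  4.80867299e-01,  1.59685878e+00, -8.14386324e-06,
        1.06511747e+00, -4.65956477e-02]), 'joint_vel': array([-0.00118426,  0.00160265,  0.00178202, -0.00117024,  0.00090534,
       -0.00160168]), 'joint_efforts': array([-3.00845320e-03, -9.50658703e+01, -4.30201471e+01, -1.51683785e-04,
        1.16624011e-02, -2.30039177e-05]), 'ee_pos': array([0.21402284, 0.61331545, 0.23065501]), 'tcp_rot': array([ 8.15331369e-01,  5.78994272e-01, -5.24337467e-04,  3.40980120e-04]), 'ft_force': array([-0.37033093, -0.87459828, -0.53814355]), 'wrist_torque': array([-0.0096697 ,  0.00966357, -0.00329709]), 'gripper_width': 0.08541278560783597}
scene {'fx': 398.32697221183884, 'fy': 398.32697221183884, 'cx': 314.66977792918124, 'cy': 200.88949518121467, 'D': array([-0.04962499,  0.        ,  0.        ,  0.        ,  0.        ]), 'eye': array([1.17091792, 0.33807766, 1.00994428]), 'rotation': array([0.16003307, 0.27729804, 0.81642294, 0.48057132])}
top {'fx': 370.7787593270497, 'fy': 370.7787593270497, 'cx': 315.0924480013691, 'cy': 206.55796558061644, 'D': array([-0.0889434,  0.       ,  0.       ,  0.       ,  0.       ]), 'eye': array([ 0.42850012, -0.00813605,  1.38854474]), 'rotation': array([ 0.02508234, -0.03407091, -0.69657806,  0.71623255])}
wrist {'fx': 309.489137895808, 'fy': 309.489137895808, 'cx': 322.52436637798564, 'cy': 199.38511917612558, 'D': array([-0.05864977,  0.        ,  0.        ,  0.        ,  0.        ]), 'eye': array([0.13429866, 0.64028405, 0.37333105]), 'rotation': array([-0.13593042, -0.09601326,  0.57090882,  0.80396983])}
```

View pics/top0.png

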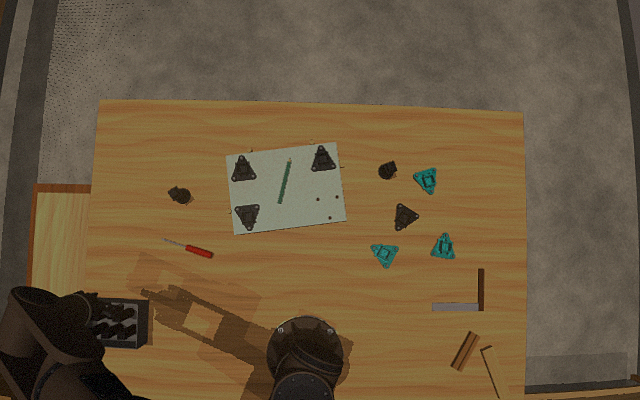

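View pics/scene0.png

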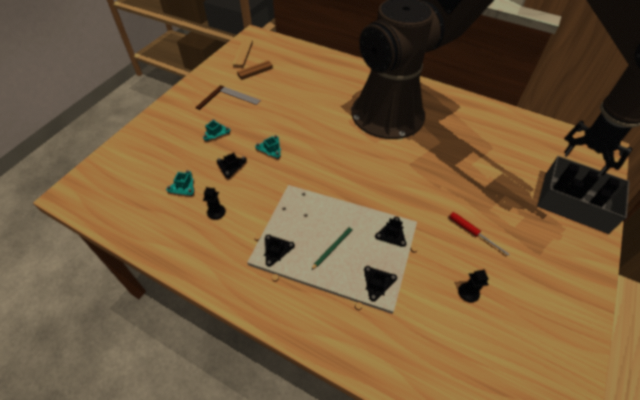

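View pics/wrist0.png

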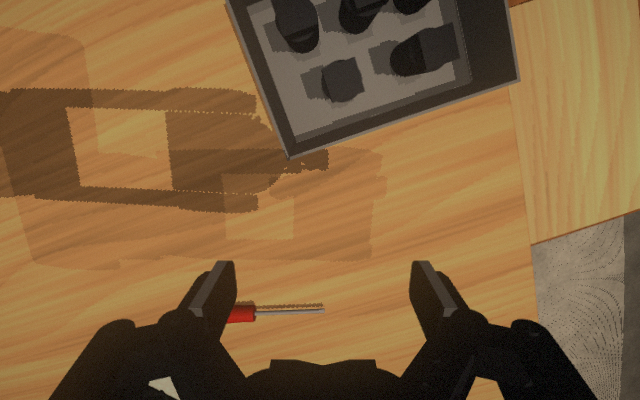

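```bash
cat > h.py <<'E'
import numpy as np, cv2
from scipy.spatial.transform import Rotation as R
from plant import env, vision, models
def K(c): return np.array([[c['fx'],0,c['cx']],[0,c['fy'],c['cy']],[0,0,1.]])
def ray(c,px):
    u=cv2.undistortPoints(np.array(px,float).reshape(-1,1,2),K(c),np.array(c['D'])).reshape(-1,2)
    d=np.c_[u[:,0],-u[:,1],-np.ones(len(u))]
    return R.from_quat(c['rotation']).apply(d)
def onplane(c,px,z):
    d=ray(c,px); e=np.array(c['eye']); t=(z-e[2])/d[:,2]; return e+d*t[:,None]
def proj(c,P):
    p=R.from_quat(c['rotation']).inv().apply(np.atleast_2d(P)-c['eye'])
    p=p*[1,-1,-1]
    return cv2.projectPoints(p,np.zeros(3),np.zeros(3),K(c),np.array(c['D']))[0].reshape(-1,2)
A=np.array([[-.042,0],[.032,.036],[.032,-.036]])
def fit2(P):  # P 3x2 world matched to A -> x,y,yaw,residual
    m=P.mean(0); a=A-A.mean(0); p=P-m
    th=np.arctan2((a[:,0]*p[:,1]-a[:,1]*p[:,0]).sum(),(a*p).sum())
    c,s=np.cos(th),np.sin(th); Rm=np.array([[c,-s],[s,c]])
    t=m-Rm@A.mean(0); return t,th,np.linalg.norm(P-(A@Rm.T+t),axis=1)
E
python3 - <<'E'
from h import *
c=vision.camera_params("top")
p,d=vision.snapshot("top")
big=cv2.resize(p[140:280,280:460],None,fx=4.4,fy=4.2,interpolation=cv2.INTER_CUBIC)
big=cv2.convertScaleAbs(big,alpha=1.6,beta=20)
cv2.imwrite("pics/top1.png",big)
for t in ["socket","collar","pin_a_top","seat","panel"]:
    for r in models.tip_of(t,"top"):
        z={"socket":.013,"collar":.049,"pin_a_top":.03,"seat":.018,"panel":0}[t]
        print(t,np.round(r["xy"],1),round(r["confidence"],2),onplane(c,[r["xy"]],z).round(4))
H=onplane(c,[[337,197],[318,199],[330,217]],.018); print(H)
P=H[[2,1,0],:2]; print(fit2(P))
E
```

```text
socket [383.  247.6] 0.77 [[ 0.3984 -0.2803  0.013 ]]
socket [443. 247.] 0.58 [[ 0.4055 -0.5079  0.013 ]]
collar [386.7 256.2] 0.85 [[ 0.3685 -0.2872  0.049 ]]
collar [430.  183.2] 0.63 [[ 0.6397 -0.4457  0.049 ]]
collar [446.7 246.1] 0.61 [[ 0.4097 -0.5087  0.049 ]]
seat [331.3 208.1] 0.76 [[ 0.5397 -0.0843  0.018 ]]
panel [287.3 186.7] 0.79 [[0.6174 0.0827 0.    ]]
[[ 0.58169744 -0.10454975  0.018     ]
 [ 0.5721787  -0.0340392   0.018     ]
 [ 0.5064663  -0.08025916  0.018     ]]
(array([ 0.54619201, -0.07401519]), np.float64(0.1458564271743935), array([0.00183365, 0.0005295 , 0.00145283]))
```

View pics/top1.png

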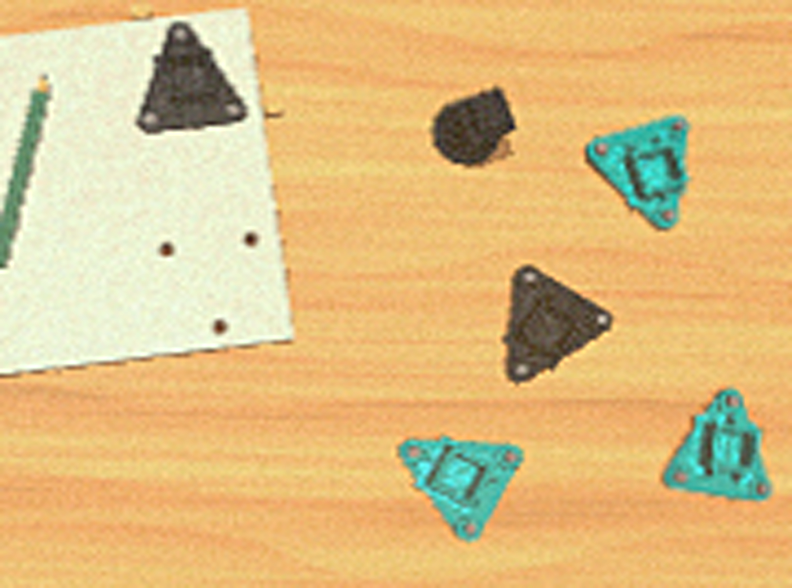

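```bash
python3 -m inch '[{"linear":[-0.025,0.041,0],"turn":[0,0,0]},{"linear":[-0.025,0.041,0],"turn":[0,0,0]},{"linear":[-0.025,0.041,0],"turn":[0,0,0]},{"linear":[-0.025,0.041,0],"turn":[0,0,0]},{"linear":[-0.025,0.041,0],"turn":[0,0,0]},{"linear":[-0.025,0.041,0],"turn":[0,0,0]},{"linear":[-0.025,0.041,0],"turn":[0,0,0]},{"linear":[-0.025,0.041,0],"turn":[0,0,0]},{"linear":[-0.025,0.041,0],"turn":[0,0,0]},{"linear":[-0.025,0.041,0],"turn":[0,0,0]},{"linear":[-0.025,0.041,0],"turn":[0,0,0]}]'
python3 - <<'E'
from h import *
c=vision.camera_params("top")
a=[280+522/4.4,140+369/4.2];q=[[280+530/4.4,140+277/4.2],[280+603/4.4,140+320/4.2]]
P=onplane(c,[a]+q,.03); print(P,fit2(P[:,:2]))
E
```

```text
time: 1.55
ee_pos: [0.5587, 0.1962, 0.2317]
tcp_rot: [0.813, 0.583, 0.003, -0.001]
ft_force: [0.6, 1.3, 0.3]
gripper_width: 0.0856
[[ 0.47262189 -0.33410659  0.03      ]
 [ 0.55392552 -0.34016293  0.03      ]
 [ 0.51758804 -0.40285236  0.03      ]] (array([ 0.50838766, -0.3553281 ]), np.float64(-0.5308352995072232), array([0.00045624, 0.00042717, 0.00032652]))
```

```bash
python3 -m inch '[{"linear":[-0.044,0.024,0],"turn":[0,0,0]},{"linear":[-0.044,0.024,0],"turn":[0,0,0]},{"linear":[-0.044,0.024,0],"turn":[0,0,0]},{"linear":[-0.044,0.024,0],"turn":[0,0,0]},{"linear":[-0.044,0.024,0],"turn":[0,0,0]},{"linear":[-0.044,0.024,0],"turn":[0,0,0]},{"linear":[0,0,0],"turn":[0,0,0]},{"linear":[0,0,0],"turn":[0,0,0]}]'
python3 - <<'E'
from h import *
c=vision.camera_params("wrist"); print(c['eye'],R.from_quat(c['rotation']).apply([0,0,-1]))
p,d=vision.snapshot("wrist"); s=env.observe(); print(s['time'],s['ee_pos'],s['joint_vel'].round(3))
cv2.imwrite("pics/w1.png",p); np.savez("/tmp/w1.npz",p=p,d=d,**c)
for t in ["seat"]:
    for r in models.tip_of(t,"wrist"): print(t,np.round(r["xy"],1),round(r["confidence"],2),onplane(c,[r["xy"]],.018).round(4))
E
```

```text
time: 2.35
ee_pos: [0.6129, -0.1056, 0.231]
tcp_rot: [0.815, 0.58, 0.004, 0.001]
ft_force: [0.1, 0.4, 0.7]
gripper_width: 0.0853
[ 0.53193554 -0.07965288  0.37293828] [ 0.31770405 -0.10381783 -0.94248925]
2.4 [ 0.61302493 -0.10543299  0.23103039] [ 0.032 -0.008  0.009  0.001 -0.001  0.007]
seat [328.9 103.6] 0.92 [[ 0.548  -0.0755  0.018 ]]
```

View pics/w1.png

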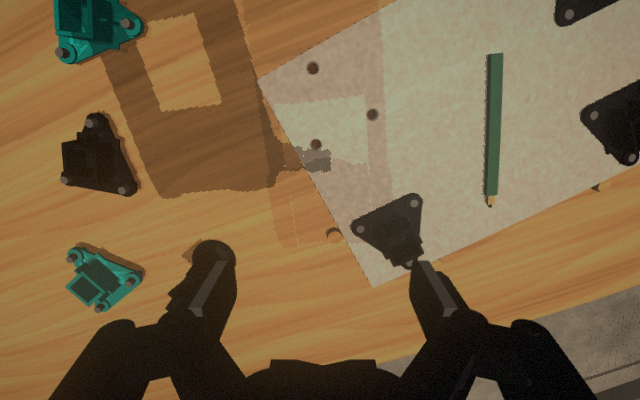

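```bash
cat >> h.py <<'E'
def holes(p,guess,r=10,pol=-1,thr=None):
    g=cv2.cvtColor(p,cv2.COLOR_BGR2GRAY); out=[]
    for x,y in guess:
        x0,y0=int(round(x))-r,int(round(y))-r; w=g[y0:y0+2*r+1,x0:x0+2*r+1].astype(float)
        if pol<0: lo,hi=np.percentile(w,3),np.percentile(w,70); m=w<(lo+hi)/2
        else: lo,hi=np.percentile(w,30),np.percentile(w,98); m=w>(lo+hi)/2
        n,l,st,ce=cv2.connectedComponentsWithStats(m.astype(np.uint8))
        k=min(range(1,n),key=lambda i:np.linalg.norm(ce[i]-[r,r])-0.05*st[i,4])
        out.append([x0+ce[k][0],y0+ce[k][1],st[k,4]])
    return np.array(out)
E
python3 - <<'E'
from h import *
z=np.load("/tmp/w1.npz"); c={k:z[k] for k in z}; c={k:(float(v) if v.ndim==0 else v) for k,v in c.items() if k not in 'pd'}
p=z['p']
h=holes(p,[[313,68],[372,115],[316,145]]); print(h)
P=onplane(c,h[:,:2],.018)[:,:2]; t,th,res=fit2(P); print(P,t,np.degrees(th),res)
# rivet pins
cv2.imwrite("pics/w1s.png",cv2.resize(cv2.convertScaleAbs(p[100:210,40:160],alpha=1.8),None,fx=5,fy=5,interpolation=cv2.INTER_CUBIC))
cv2.imwrite("pics/w1h.png",cv2.resize(p[45:165,280:400],None,fx=4.5,fy=4.5,interpolation=cv2.INTER_CUBIC))
d=z['d'];print(d[30:34,330],d[100,330])
Z=onplane(c,[[330,100]],.018)
E
```

```text
[[312.37168142  67.75221239 113.        ]
 [372.01030928 114.06185567  97.        ]
 [314.12162162 147.37837838 148.        ]]
[[ 0.50714856 -0.08024551]
 [ 0.57429964 -0.03359061]
 [ 0.58843045 -0.10712712]] [ 0.54938268 -0.07479853] 8.975694672286687 [0.00133515 0.00125917 0.00253533]
[0.33153996 0.32997417 0.33204684 0.33123723] 0.33745944
```

View pics/w1s.png

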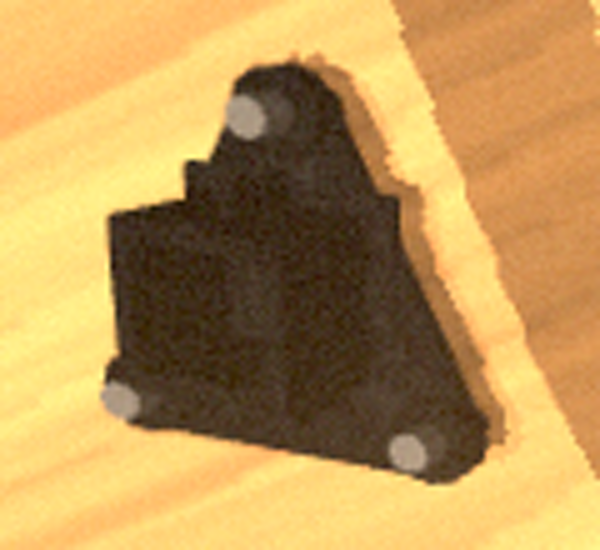

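View pics/w1h.png

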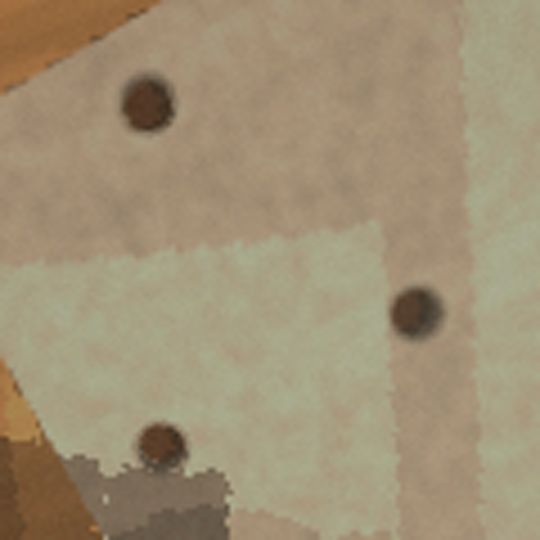

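```bash
python3 -m inch '[{"linear":[-0.045,0.001,0],"turn":[0,0,1.9]},{"linear":[-0.045,0.001,0.01],"turn":[0,0,1.9]},{"linear":[-0.045,0.001,0.01],"turn":[0,0,1.9]},{"linear":[-0.045,0.001,0.01],"turn":[0,0,1.9]},{"linear":[-0.045,0.001,0.01],"turn":[0,0,1.9]},{"linear":[-0.045,0.001,0.01],"turn":[0,0,1.9]},{"linear":[0,0,0],"turn":[0,0,0]},{"linear":[0,0,0],"turn":[0,0,0]}]'
cat >> h.py <<'E'
def state():
    s=env.observe(); x,y,z=R.from_quat(s['tcp_rot']).as_matrix().T
    print('t',round(s['time'],2),'pos',s['ee_pos'].round(4),'psi',round(np.degrees(np.arctan2(x[1],x[0])),2),'z',z.round(4),'F',s['ft_force'].round(1),'w',round(s['gripper_width'],4)); return s
def delta(s,P,yaw):   # tool linear + turn z needed to have TCP at P with jaw direction yaw(deg, mod 180)
    M=R.from_quat(s['tcp_rot']).as_matrix(); psi=np.degrees(np.arctan2(M[1,0],M[0,0]))
    print('tool d mm',(M.T@(np.array(P)-s['ee_pos'])*1000).round(1),'turn z',-round((yaw-psi+90)%180-90,2), 'tilt fix rotvec(tool)',np.degrees(np.cross([0,0,1],M.T@[0,0,-1])).round(2))
E
python3 - <<'E'
from h import *
s=state(); c=vision.camera_params("wrist")
p,d=vision.snapshot("wrist")
cv2.imwrite("pics/w2.png",p); np.savez("/tmp/w2.npz",p=p,d=d,**c)
for t,z in [("pin_a_top",.03),("collar",.049)]:
    for r in models.tip_of(t,"wrist"): print(t,np.round(r["xy"],1),round(r["confidence"],2),onplane(c,[r["xy"]],z).round(4))
E
```

```text
time: 3.25
ee_pos: [0.5122, -0.3496, 0.1786]
tcp_rot: [0.865, 0.501, 0.006, 0.001]
ft_force: [-0.4, 0.2, -0.0]
gripper_width: 0.0859
t 3.25 pos [ 0.5122 -0.3496  0.1786] psi 60.19 z [ 0.0113  0.0045 -0.9999] F [-0.4  0.2 -0. ] w 0.0859
pin_a_top [363.3  12.3] 0.52 [[ 0.4012 -0.2461  0.03  ]]
pin_a_top [315.6 143.1] 0.46 [[ 0.4765 -0.3361  0.03  ]]
pin_a_top [151.8 209.1] 0.44 [[ 0.4503 -0.5145  0.03  ]]
pin_a_top [282.3 303.4] 0.41 [[ 0.6146 -0.4606  0.03  ]]
collar [308.7 336.8] 0.96 [[ 0.6565 -0.4499  0.049 ]]
collar [115.4 181.1] 0.94 [[ 0.4102 -0.5131  0.049 ]]
collar [314.6   6.8] 0.74 [[ 0.3815 -0.2814  0.049 ]]
collar [316.9 145.4] 0.68 [[ 0.4763 -0.3344  0.049 ]]
collar [438. 273.] 0.67 [[ 0.6523 -0.2919  0.049 ]]
collar [312.2 191.4] 0.58 [[ 0.5108 -0.3595  0.049 ]]
```

View pics/w2.png

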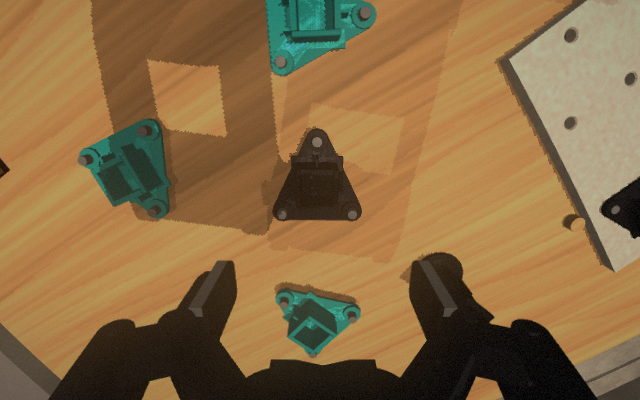

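Run:
```python
from h import *
def ld(f):
    z=np.load(f); return z['p'],z['d'],{k:(float(z[k]) if z[k].ndim==0 else z[k]) for k in z if k not in('p','d')}
p,d,c=ld("/tmp/w2.npz")
h=holes(p,[[317,142],[353,215],[283,214]],r=7,pol=1); print(h)
for zz in (.0295,.031):
    P=onplane(c,h[:,:2],zz)[:,:2]; t,th,res=fit2(P); print(t,np.degrees(th),res.round(4))
s=state(); delta(s,[*t,.1],np.degrees(th)+90)
hh=holes(p,[[570,35],[630,79],[570,123]],r=9); print(hh)
P=onplane(c,hh[:,:2],.018)[:,:2]; print("seat w2",fit2(P))
p1,d1,c1=ld("/tmp/w1.npz")
P=onplane(c1,[[312.6,68],[372.4,114.4],[315.9,143.9]],.018)[:,:2]; print("seat w1",fit2(P))
cv2.imwrite("pics/w2s.png",cv2.resize(cv2.convertScaleAbs(p[110:240,250:390],alpha=2.2,beta=15),None,fx=5,fy=4.5,interpolation=cv2.INTER_CUBIC))
```

```text
[[316.71428571 141.71428571  77.        ]
 [352.0754717  214.41509434  53.        ]
 [282.36111111 214.69444444  36.        ]]
[ 0.51231118 -0.35535533] -29.77902476422642 [0.0002 0.0006 0.0006]
[ 0.51189126 -0.35509926] -29.779024764226378 [0.0004 0.0008 0.0008]
t 3.4 pos [ 0.5129 -0.3489  0.179 ] psi 60.3 z [ 0.0118  0.004  -0.9999] F [ 0.1  0.1 -0.1] w 0.0854
tool d mm [-6.6  1.5 78.9] turn z 0.07 tilt fix rotvec(tool) [ 0.47 -0.53  0.  ]
[[570.02173913  35.18115942 138.        ]
 [629.80373832  78.44859813 107.        ]
 [569.71900826 122.5785124  121.        ]]
seat w2 (array([ 0.54806479, -0.0748631 ]), np.float64(0.15724933959072804), array([0.00016893, 0.00020927, 0.0002159 ]))
seat w1 (array([ 0.54861403, -0.0735354 ]), np.float64(0.1536045150018974), array([0.00038022, 0.00022703, 0.00054937]))
```

View pics/w2s.png

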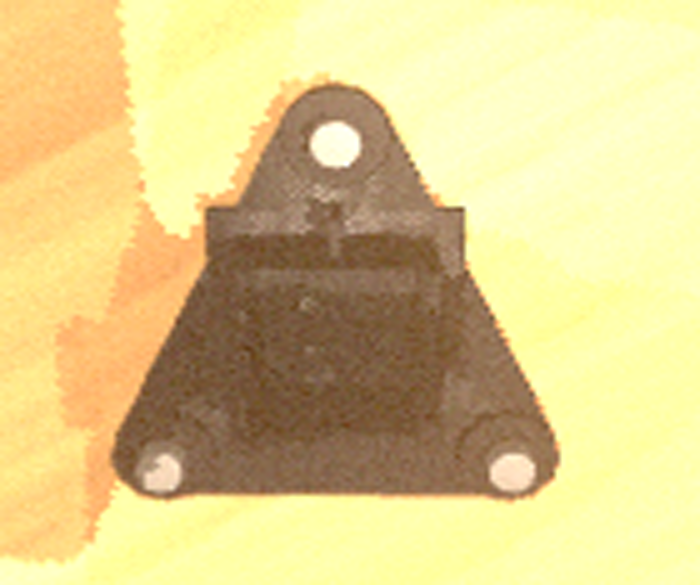

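```bash
python3 -m inch '[{"linear":[-0.0066,0.0015,0.02],"turn":[0.47,-0.53,0]},{"linear":[0,0,0.035],"turn":[0,0,0]},{"linear":[0,0,0.04],"turn":[0,0,0]},{"linear":[0,0,0.03],"turn":[0,0,0]},{"linear":[0,0,0],"turn":[0,0,0]},{"linear":[0,0,0],"turn":[0,0,0]}]'
python3 - <<'E'
from h import *
s=state(); delta(s,[.512,-.3551,.022],60.2)
E
```

```text
time: 4.0
ee_pos: [0.5163, -0.3506, 0.0503]
tcp_rot: [0.862, 0.507, 0.0, 0.002]
ft_force: [0.4, -0.5, 0.6]
gripper_width: 0.0852
t 4.0 pos [ 0.5163 -0.3506  0.0503] psi 60.92 z [ 0.0021 -0.0031 -1.    ] F [ 0.4 -0.5  0.6] w 0.0852
tool d mm [-6.  -1.7 28.3] turn z 0.72 tilt fix rotvec(tool) [ 0.19  0.1  -0.  ]
```

```bash
python3 -m inch '[{"linear":[-0.006,-0.0017,0.015],"turn":[0.2,0.1,0.7]},{"linear":[0,0,0.013],"turn":[0,0,0]},{"linear":[0,0,0],"turn":[0,0,0]}]'
python3 - <<'E'
from h import *
s=state(); delta(s,[.512,-.3551,.022],60.2)
E
```

```text
time: 4.3
ee_pos: [0.5136, -0.356, 0.0234]
tcp_rot: [0.865, 0.502, 0.001, 0.002]
ft_force: [-0.7, -0.1, 0.3]
gripper_width: 0.0854
t 4.3 pos [ 0.5136 -0.356   0.0234] psi 60.23 z [ 0.0031 -0.0023 -1.    ] F [-0.7 -0.1  0.3] w 0.0854
tool d mm [-0.1 -1.9  1.4] turn z 0.03 tilt fix rotvec(tool) [ 0.22  0.03 -0.  ]
```

Centred in the jaw axis to 0.1 mm; close.

```bash
python3 -m inch '[{"linear":[0,-0.0019,0],"turn":[0.2,0,0]},{"linear":[0,0,0],"turn":[0,0,0]},{"linear":[0,0,0],"turn":[0,0,0]},{"linear":[0,0,0],"turn":[0,0,0]},{"linear":[0,0,0],"turn":[0,0,0]},{"linear":[0,0,0],"turn":[0,0,0]},{"linear":[0,0,0],"turn":[0,0,0]},{"linear":[0,0,0],"turn":[0,0,0]}]' 0.03
python3 - <<'E'
from h import *
s=state(); delta(s,[.512,-.3551,.022],60.2)
E
```

```text
time: 5.1
ee_pos: [0.5127, -0.3559, 0.0254]
tcp_rot: [0.865, 0.502, 0.0, 0.001]
ft_force: [-0.0, -0.4, -1.1]
gripper_width: 0.0392
t 5.1 pos [ 0.5127 -0.3559  0.0254] psi 60.21 z [ 0.0021 -0.0022 -1.    ] F [-0.  -0.4 -1.1] w 0.0392
tool d mm [ 0.4 -1.   3.4] turn z 0.01 tilt fix rotvec(tool) [ 0.17  0.05 -0.  ]
```

```bash
python3 -m inch '[{"linear":[0,0,-0.03],"turn":[0,0,0]},{"linear":[0,0,-0.04],"turn":[0,0,0]},{"linear":[0,0,-0.03],"turn":[0,0,0]},{"linear":[0.037,-0.0156,0],"turn":[0,0,-5.6]},{"linear":[0.0386,-0.0118,0],"turn":[0,0,-5.6]},{"linear":[0.0395,-0.008,0],"turn":[0,0,-5.6]},{"linear":[0.04,-0.0042,0],"turn":[0,0,-5.6]},{"linear":[0.04,0,0],"turn":[0,0,-5.6]},{"linear":[0.04,0.0036,0],"turn":[0,0,-5.6]},{"linear":[0.04,0.0075,0],"turn":[0,0,-5.6]},{"linear":[0,0,0],"turn":[0,0,0]},{"linear":[0,0,0],"turn":[0,0,0]}]'
python3 - <<'E'
from h import *
s=state(); delta(s,[.548,-.0747,.13],99); c=vision.camera_params("wrist")
p,d=vision.snapshot("wrist")
cv2.imwrite("pics/w3.png",p); np.savez("/tmp/w3.npz",p=p,d=d,**c)
E
```

```text
time: 6.3
ee_pos: [0.546, -0.0663, 0.129]
tcp_rot: [0.637, 0.771, 0.0, 0.003]
ft_force: [-0.1, -0.4, -1.4]
gripper_width: 0.0392
t 6.3 pos [ 0.546  -0.0663  0.129 ] psi 100.9 z [ 0.0046 -0.0027 -1.    ] F [-0.1 -0.4 -1.4] w 0.0392
tool d mm [-8.7  0.3 -1. ] turn z 1.9 tilt fix rotvec(tool) [ 0.23  0.2  -0.  ]
```

View pics/w3.png

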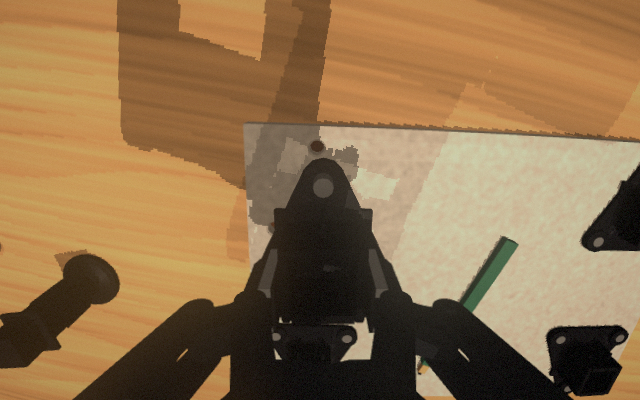

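Run:
```python
from h import *
def ld(f):
    z=np.load(f); return z['p'],z['d'],{k:(float(z[k]) if z[k].ndim==0 else z[k]) for k in z if k not in('p','d')}
p,d,c=ld("/tmp/w3.npz")
h=holes(p,[[323,187]],r=12,pol=1); print(h)
s=state(); M=R.from_quat(s['tcp_rot']).as_matrix()
for zz in (.133,.134,.135):
    P=onplane(c,h[:,:2],zz); print(zz,(M.T@(P[0]-s['ee_pos'])*1000).round(1))
print('depth',d[180:195:3,318:328:3])
# pin pos from depth
ray_=ray(c,h[:,:2])[0]; 
print('pin from depth',c['eye']+ray_*np.median(d[183:191,319:327]), s['ee_pos'])
hh=holes(p,[[317,146]],r=9); print(hh, onplane(c,hh[:,:2],.018))
for n,e in [((.548,-.0747),.156)]:
    C,S=np.cos(e),np.sin(e); print('pred holes',A@np.array([[C,S],[-S,C]])+n, proj(c,np.c_[A@np.array([[C,S],[-S,C]])+n,np.full(3,.018)]))
cv2.imwrite("pics/w3s.png",cv2.resize(cv2.convertScaleAbs(p[125:345,230:420],alpha=2.2,beta=15),None,fx=3.2,fy=2.7,interpolation=cv2.INTER_CUBIC))
```

```text
[[322.91935484 187.48387097 310.        ]]
t 6.35 pos [ 0.5459 -0.0665  0.1289] psi 100.86 z [ 0.0045 -0.0025 -1.    ] F [-0.6  0.4 -1.5] w 0.0389
0.133 [ -0.8 -42.4  -4.2]
0.134 [ -0.8 -42.7  -5.2]
0.135 [ -0.8 -43.   -6.2]
depth [[0.14122838 0.14207822 0.14249942 0.14183405]
 [0.14238663 0.14264847 0.14305623 0.14167288]
 [0.14271557 0.14348687 0.14244331 0.14248693]
 [0.1433588  0.14294676 0.14246154 0.14338188]
 [0.14356767 0.14253488 0.14296891 0.14434126]]
pin from depth [ 0.50384754 -0.07539675  0.13482565] [ 0.54593466 -0.06653498  0.12892123]
[[316.77868852 145.92622951 122.        ]] [[ 0.50538134 -0.08051419  0.018     ]]
pred holes [[ 0.50651002 -0.08122546]
 [ 0.57401816 -0.03416538]
 [ 0.58520466 -0.10529106]] [[315.67354913 147.11064007]
 [353.45944868 230.61945122]
 [273.42742089 227.98010954]]
```

View pics/w3s.png

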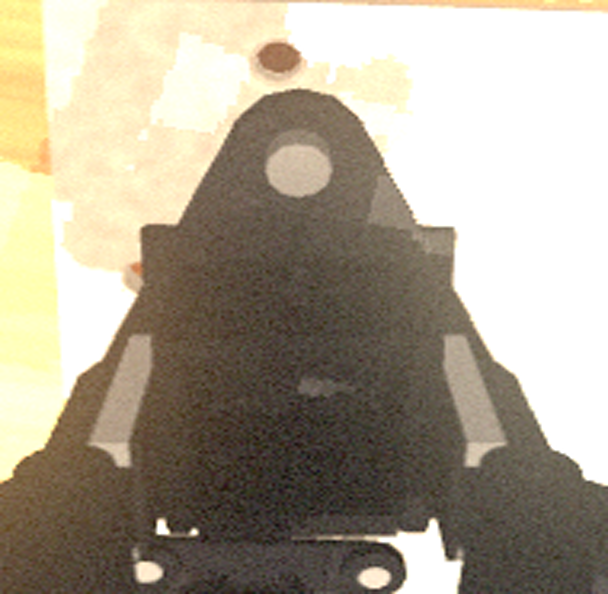

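Run:
```python
from h import *
s=state(); delta(s,[.549,-.0733,.055],98.9)
```

```text
t 6.35 pos [ 0.5459 -0.0665  0.1289] psi 100.86 z [ 0.0045 -0.0025 -1.    ] F [-0.6  0.4 -1.5] w 0.0389
tool d mm [-7.   1.4 74. ] turn z 1.96 tilt fix rotvec(tool) [ 0.23  0.19 -0.  ]
```

```bash
python3 -m inch '[{"linear":[-0.007,0.0014,0.02],"turn":[0.2,0.2,1.9]},{"linear":[0,0,0.03],"turn":[0,0,0]},{"linear":[0,0,0.02],"turn":[0,0,0]},{"linear":[0,0,0],"turn":[0,0,0]},{"linear":[0,0,0],"turn":[0,0,0]}]'
python3 - <<'E'
from h import *
s=state(); delta(s,[.549,-.0733,.045],98.9)
E
```

```text
time: 6.85
ee_pos: [0.55, -0.0784, 0.0581]
tcp_rot: [0.654, 0.757, 0.001, 0.001]
ft_force: [0.7, -0.7, -0.6]
gripper_width: 0.0387
t 6.85 pos [ 0.55   -0.0784  0.0581] psi 98.39 z [ 3.1e-03 -5.0e-04 -1.0e+00] F [ 0.7 -0.7 -0.6] w 0.0387
tool d mm [ 5.2 -0.2 13.1] turn z -0.51 tilt fix rotvec(tool) [ 0.17  0.05 -0.  ]
```

```bash
python3 -m inch '[{"linear":[0.0052,0,0.005],"turn":[0.2,0,-0.5]},{"linear":[0,0,0],"turn":[0,0,0]},{"linear":[0,0,0],"turn":[0,0,0]},{"linear":[0,0,0],"turn":[0,0,0]}]'
python3 - <<'E'
from h import *
s=state(); delta(s,[.549,-.0733,.045],98.9); c=vision.camera_params("wrist")
p,d=vision.snapshot("wrist")
cv2.imwrite("pics/w4.png",p); np.savez("/tmp/w4.npz",p=p,d=d,**c)
cv2.imwrite("pics/w4s.png",cv2.resize(cv2.convertScaleAbs(p[110:345,230:420],alpha=1.8,beta=10),None,fx=3.4,fy=2.55,interpolation=cv2.INTER_CUBIC))
E
```

```text
time: 7.25
ee_pos: [0.5506, -0.074, 0.0556]
tcp_rot: [0.651, 0.759, 0.0, 0.002]
ft_force: [0.2, 0.2, -1.4]
gripper_width: 0.0389
t 7.25 pos [ 0.5506 -0.074   0.0556] psi 98.84 z [ 0.003  -0.0017 -1.    ] F [ 0.2  0.2 -1.4] w 0.0389
tool d mm [ 0.9 -1.5 10.6] turn z -0.06 tilt fix rotvec(tool) [ 0.15  0.12 -0.  ]
```

View pics/w4s.png

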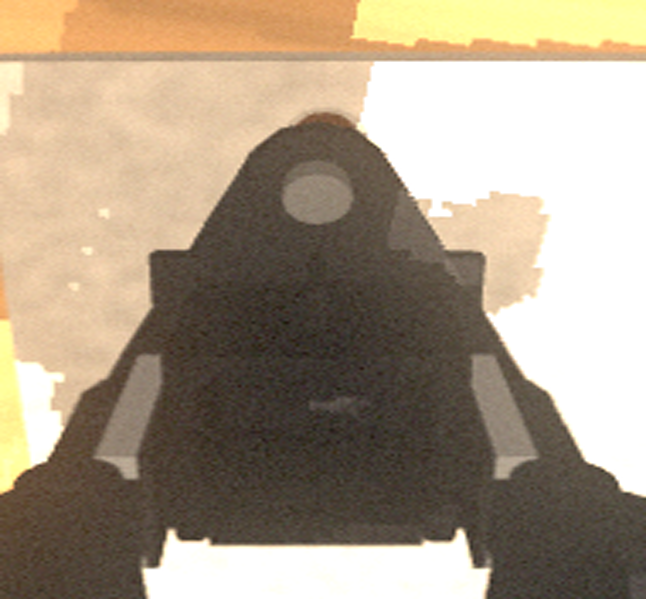

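```bash
python3 -m inch '[{"linear":[0.0009,-0.0015,0.004],"turn":[0.1,0.1,0]},{"linear":[0,0,0.004],"turn":[0,0,0]},{"linear":[0,0,0],"turn":[0,0,0]},{"linear":[0,0,0],"turn":[0,0,0]}]'
python3 - <<'E'
from h import *
s=state(); delta(s,[.549,-.0733,.030],98.9)
E
```

```text
time: 7.7
ee_pos: [0.5492, -0.0732, 0.0473]
tcp_rot: [0.65, 0.76, 0.0, 0.001]
ft_force: [1.1, -0.6, -0.6]
gripper_width: 0.0389
t 7.7 pos [ 0.5492 -0.0732  0.0473] psi 98.85 z [ 1.7e-03 -3.0e-04 -1.0e+00] F [ 1.1 -0.6 -0.6] w 0.0389
tool d mm [-0.1 -0.2 17.3] turn z -0.05 tilt fix rotvec(tool) [ 0.09  0.03 -0.  ]
```

Aligned within 0.2 mm. Lower in small steps.

```bash
python3 -m inch '[{"linear":[0,0,0.003],"turn":[0,0,0]},{"linear":[0,0,0.003],"turn":[0,0,0]},{"linear":[0,0,0.003],"turn":[0,0,0]},{"linear":[0,0,0],"turn":[0,0,0]}]'
python3 - <<'E'
from h import *
s=state(); delta(s,[.549,-.0733,.030],98.9)
E
```

```text
time: 8.1
ee_pos: [0.5491, -0.0732, 0.0374]
tcp_rot: [0.65, 0.76, 0.0, 0.001]
ft_force: [0.3, 0.4, -1.2]
gripper_width: 0.0392
t 8.1 pos [ 0.5491 -0.0732  0.0374] psi 98.85 z [ 1.4e-03 -3.0e-04 -1.0e+00] F [ 0.3  0.4 -1.2] w 0.0392
tool d mm [-0.1 -0.1  7.4] turn z -0.05 tilt fix rotvec(tool) [ 0.08  0.03 -0.  ]
```

```bash
python3 -m inch '[{"linear":[0,0,0.003],"turn":[0,0,0]},{"linear":[0,0,0.002],"turn":[0,0,0]},{"linear":[0,0,0.0015],"turn":[0,0,0]},{"linear":[0,0,0],"turn":[0,0,0]}]'; python3 -m inch '[{"linear":[0,0,0.0015],"turn":[0,0,0]},{"linear":[0,0,0],"turn":[0,0,0]}]'
```

```text
time: 8.5
ee_pos: [0.5491, -0.0732, 0.0301]
tcp_rot: [0.65, 0.76, 0.0, 0.001]
ft_force: [0.8, -0.9, -1.5]
gripper_width: 0.0389
time: 8.7
ee_pos: [0.5494, -0.0733, 0.0304]
tcp_rot: [0.65, 0.76, 0.001, 0.001]
ft_force: [0.6, -0.2, -1.1]
gripper_width: 0.0386
```

```bash
python3 -m inch '[{"linear":[0,0,0.002],"turn":[0,0,0]}]';python3 -m inch '[{"linear":[0,0,0.002],"turn":[0,0,0]}]'
```

```text
time: 8.8
ee_pos: [0.5497, -0.0733, 0.0298]
tcp_rot: [0.65, 0.76, 0.001, 0.001]
ft_force: [-16.6, 3.3, 66.1]
gripper_width: 0.0389
time: 8.9
ee_pos: [0.5497, -0.0733, 0.0298]
tcp_rot: [0.65, 0.76, 0.001, 0.002]
ft_force: [-17.0, 2.8, 64.3]
gripper_width: 0.0388
```

```bash
python3 -m inch '[{"linear":[0,0,-0.001],"turn":[0,0,0]},{"linear":[0,0,0],"turn":[0,0,0]},{"linear":[0,0,0],"turn":[0,0,0]},{"linear":[0,0,0],"turn":[0,0,0]},{"linear":[0,0,0],"turn":[0,0,0]},{"linear":[0,0,-0.03],"turn":[0,0,0]},{"linear":[0,0,-0.045],"turn":[0,0,0]},{"linear":[0,0,-0.045],"turn":[0,0,0]},{"linear":[0,0,-0.02],"turn":[0,0,0]},{"linear":[0,0,0],"turn":[0,0,0]},{"linear":[0,0,0],"turn":[0,0,0]}]' 0.085
python3 - <<'E'
from h import *
s=state(); c=vision.camera_params("wrist")
p,d=vision.snapshot("wrist")
cv2.imwrite("pics/w5.png",p); np.savez("/tmp/w5.npz",p=p,d=d,**c)
E
```

```text
time: 10.0
ee_pos: [0.5484, -0.0731, 0.174]
tcp_rot: [0.65, 0.76, 0.0, 0.0]
ft_force: [-0.4, 0.0, -1.4]
gripper_width: 0.0851
t 10.0 pos [ 0.5484 -0.0731  0.174 ] psi 98.86 z [ 1.e-03 -2.e-04 -1.e+00] F [-0.4  0.  -1.4] w 0.0851
```

View pics/w5.png

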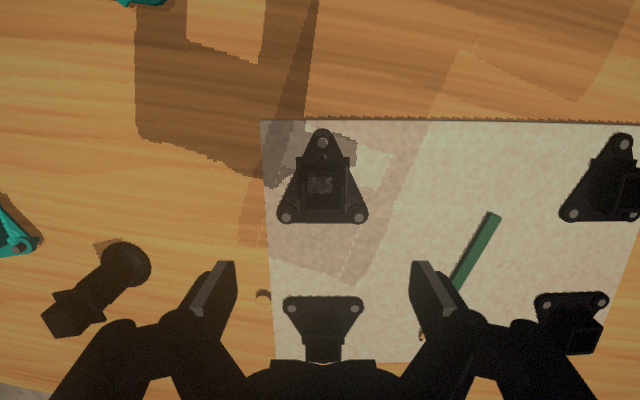

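Run:
```python
from h import *
def ld(f):
    z=np.load(f); return z['p'],z['d'],{k:(float(z[k]) if z[k].ndim==0 else z[k]) for k in z if k not in('p','d')}
p,d,c=ld("/tmp/w5.npz")
h=holes(p,[[322,142],[361,216],[286,217]],r=6,pol=1); print(h)
P=onplane(c,h[:,:2],.0353)[:,:2]; t,th,res=fit2(P); print(t,np.degrees(th),res.round(4))
tt=t+.0008*np.array([np.cos(1.725),np.sin(1.725)])
C,S=np.cos(th),np.sin(th)
Q=A+np.array([[-.001,0],[.001,.002],[.001,-.002]])
W=Q@np.array([[C,S],[-S,C]])+tt; print('press pts',W.round(4))
s=state()
delta(s,[*W[0],.06],98.9)
for i in range(3):delta(s,[*W[i],.04],98.9)
# heights via depth at the pins/flange/board
def world(px):
    r=ray(c,[px])[0]; x,y=map(int,np.round(px)); return (c['eye']+r*np.median(d[y-1:y+2,x-1:x+2]))
for n,px in [('a',h[0,:2]),('b',h[1,:2]),('c',h[2,:2]),('board',(400,160)),('board2',(330,260)),('fl',(322,212)),('fl2',(298,195)),('fl3',(347,195))]: print(n,world(px).round(4))
cv2.imwrite("pics/w5s.png",cv2.resize(cv2.convertScaleAbs(p[115:235,255:390],alpha=2.2,beta=15),None,fx=5,fy=4.5,interpolation=cv2.INTER_CUBIC))
```

```text
[[324.6875     139.8125      16.        ]
 [359.         214.           1.        ]
 [285.67213115 217.39344262  61.        ]]
[ 0.54661193 -0.07414577] 9.03579831803488 [0.0016 0.0019 0.0018]
press pts [[ 0.504  -0.0801]
 [ 0.5731 -0.0306]
 [ 0.585  -0.1057]]
t 10.05 pos [ 0.5483 -0.0731  0.1738] psi 98.86 z [ 6.e-04 -2.e-04 -1.e+00] F [-0.3 -0.  -0.1] w 0.0847
tool d mm [-1.000e-01 -4.490e+01  1.137e+02] turn z -0.04 tilt fix rotvec(tool) [ 0.03  0.02 -0.  ]
tool d mm [-1.000e-01 -4.490e+01  1.337e+02] turn z -0.04 tilt fix rotvec(tool) [ 0.03  0.02 -0.  ]
tool d mm [ 38.1  30.9 133.8] turn z -0.04 tilt fix rotvec(tool) [ 0.03  0.02 -0.  ]
tool d mm [-37.9  31.2 133.8] turn z -0.04 tilt fix rotvec(tool) [ 0.03  0.02 -0.  ]
a [ 0.5049 -0.0791  0.0357]
b [ 0.5714 -0.0345  0.0344]
c [ 0.5857 -0.1052  0.035 ]
board [ 0.5153 -0.0024  0.0178]
board2 [ 0.6361 -0.0524  0.0177]
fl [ 0.5674 -0.0719  0.0535]
fl2 [ 0.5653 -0.0966  0.0219]
fl3 [ 0.5577 -0.048   0.022 ]
```

View pics/w5s.png

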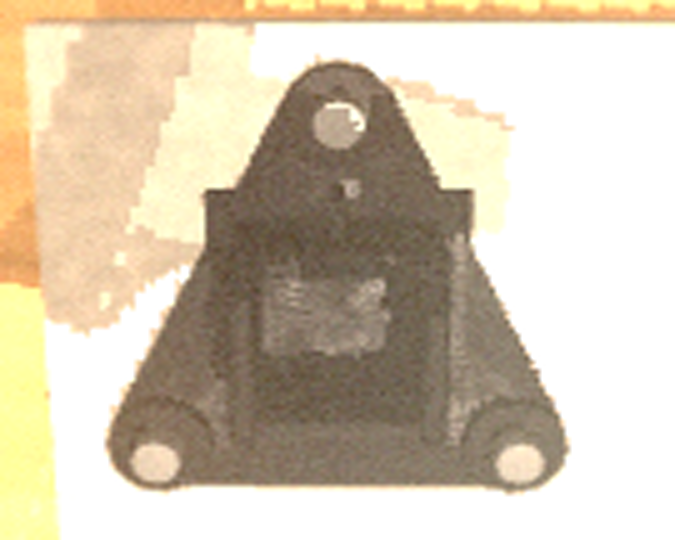

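```bash
python3 -m inch '[{"linear":[-0.0185,0.0165,0.03],"turn":[0,0,0]},{"linear":[-0.019,0.017,0.04],"turn":[0,0,0]},{"linear":[0,0,0.03],"turn":[0,0,0]},{"linear":[0,0,0],"turn":[0,0,0]},{"linear":[0,0,0],"turn":[0,0,0]},{"linear":[0,0,0],"turn":[0,0,0]}]' 0
python3 - <<'E'
from h import *
s=state()
o=np.array([.5487,-.0733]); th=np.radians(8.95); C,S=np.cos(th),np.sin(th)
Q=A+np.array([[-.001,0],[.001,.0015],[.001,-.0015]]); W=Q@np.array([[C,S],[-S,C]])+o; print(W.round(4)); delta(s,[*W[2],.04],98.9)
p,d=vision.snapshot("wrist"); cv2.imwrite("pics/w6.png",p)
E
```

```text
time: 10.65
ee_pos: [0.5852, -0.1049, 0.0655]
tcp_rot: [0.65, 0.76, -0.002, -0.003]
ft_force: [0.3, -0.7, 0.3]
gripper_width: 0.0001
t 10.65 pos [ 0.5852 -0.1049  0.0655] psi 98.89 z [-0.0068  0.0017 -1.    ] F [ 0.3 -0.7  0.3] w 0.0001
[[ 0.5062 -0.08  ]
 [ 0.5755 -0.0311]
 [ 0.5871 -0.1052]]
tool d mm [-0.6  2.  25.5] turn z -0.01 tilt fix rotvec(tool) [-0.37 -0.16  0.  ]
```

View pics/w6.png

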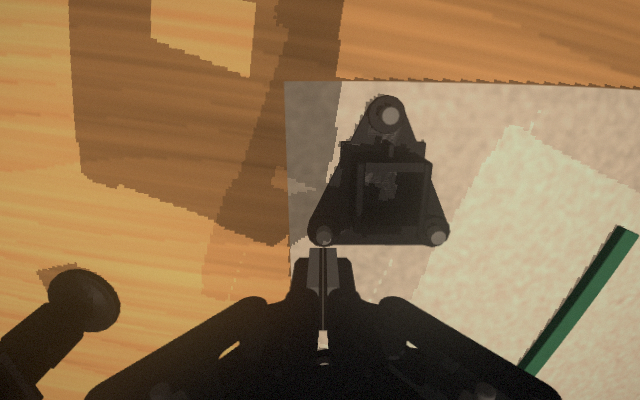

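```bash
python3 -m inch '[{"linear":[-0.0004,0.002,0.012],"turn":[-0.4,-0.2,0]},{"linear":[0,0,0.01],"turn":[0,0,0]},{"linear":[0,0,0],"turn":[0,0,0]}]'
python3 - <<'E'
from h import *
s=state(); delta(s,[.5866,-.1052,.026],98.9)
E
```

```text
time: 11.0
ee_pos: [0.5895, -0.105, 0.0473]
tcp_rot: [0.65, 0.76, 0.001, 0.003]
ft_force: [-0.1, 0.2, 0.5]
gripper_width: 0.0003
t 11.0 pos [ 0.5895 -0.105   0.0473] psi 98.94 z [ 0.0071 -0.0021 -1.    ] F [-0.1  0.2  0.5] w 0.0003
tool d mm [ 0.3 -3.  21.2] turn z 0.04 tilt fix rotvec(tool) [ 0.38  0.18 -0.  ]
```

```bash
python3 -m inch '[{"linear":[0.0002,-0.0025,0.004],"turn":[0.2,0.1,0]},{"linear":[0,0,0.003],"turn":[0,0,0]},{"linear":[0,0,0],"turn":[0,0,0]}]'
python3 - <<'E'
from h import *
s=state(); delta(s,[.5866,-.1052,.026],98.9)
E
```

```text
time: 11.3
ee_pos: [0.5875, -0.1052, 0.0414]
tcp_rot: [0.65, 0.76, 0.001, 0.002]
ft_force: [-0.2, -0.4, -0.1]
gripper_width: -0.0001
t 11.3 pos [ 0.5875 -0.1052  0.0414] psi 98.95 z [ 0.0047 -0.0012 -1.    ] F [-0.2 -0.4 -0.1] w -0.0001
tool d mm [ 0.2 -0.9 15.4] turn z 0.05 tilt fix rotvec(tool) [ 0.25  0.11 -0.  ]
```

```bash
python3 -m inch '[{"linear":[0,-0.0005,0.003],"turn":[0.1,0.1,0]},{"linear":[0,0,0.003],"turn":[0,0,0]},{"linear":[0,0,0.003],"turn":[0,0,0]}]'; python3 -m inch '[{"linear":[0,0,0.002],"turn":[0,0,0]},{"linear":[0,0,0.002],"turn":[0,0,0]}]'
```

```text
time: 11.6
ee_pos: [0.5875, -0.1054, 0.0327]
tcp_rot: [0.65, 0.76, 0.001, 0.001]
ft_force: [-1.8, 1.1, 6.9]
gripper_width: -0.0003
time: 11.8
ee_pos: [0.5875, -0.1054, 0.0286]
tcp_rot: [0.65, 0.76, 0.001, 0.001]
ft_force: [-2.1, 0.7, 7.4]
gripper_width: -0.0001
```

Pin c is moving at about 7 N. Continue to flush (TCP z ≈ 0.026).

```bash
python3 -m inch '[{"linear":[0,0,0.0015],"turn":[0,0,0]}]'; python3 -m inch '[{"linear":[0,0,0.0012],"turn":[0,0,0]}]';python3 -m inch '[{"linear":[0,0,0.0012],"turn":[0,0,0]}]'
```

```text
time: 11.9
ee_pos: [0.5875, -0.1054, 0.0271]
tcp_rot: [0.65, 0.76, 0.001, 0.001]
ft_force: [-2.2, -0.4, 8.1]
gripper_width: 0.0002
time: 12.0
ee_pos: [0.5875, -0.1054, 0.0259]
tcp_rot: [0.65, 0.76, 0.001, 0.001]
ft_force: [-3.8, 0.2, 22.9]
gripper_width: -0.0002
time: 12.1
ee_pos: [0.5876, -0.1055, 0.0258]
tcp_rot: [0.65, 0.76, 0.001, 0.001]
ft_force: [-11.8, 1.5, 46.6]
gripper_width: 0.0001
```

```bash
python3 -m inch '[{"linear":[0,0,-0.02],"turn":[0,0,0]},{"linear":[0,0,-0.02],"turn":[0,0,0]},{"linear":[0.025,0,0],"turn":[0,0,0]},{"linear":[0.025,0,0],"turn":[0,0,0]},{"linear":[0.022,0,0],"turn":[0,0,0]},{"linear":[0,0,0],"turn":[0,0,0]},{"linear":[0,0,0],"turn":[0,0,0]}]'
python3 - <<'E'
from h import *
s=state(); delta(s,[.5753,-.0311,.042],98.9)
E
```

```text
time: 12.8
ee_pos: [0.5764, -0.0328, 0.0668]
tcp_rot: [0.65, 0.76, 0.002, 0.002]
ft_force: [-0.0, 0.5, -0.5]
gripper_width: -0.0001
t 12.8 pos [ 0.5764 -0.0328  0.0668] psi 98.87 z [ 0.0048  0.     -1.    ] F [-0.   0.5 -0.5] w -0.0001
tool d mm [ 1.9 -1.  24.8] turn z -0.03 tilt fix rotvec(tool) [ 0.27  0.04 -0.  ]
```

```bash
python3 -m inch '[{"linear":[0.0017,-0.0008,0.008],"turn":[0.2,0,0]},{"linear":[0,0,0.01],"turn":[0,0,0]},{"linear":[0,0,0.004],"turn":[0,0,0]},{"linear":[0,0,0],"turn":[0,0,0]}]'
python3 - <<'E'
from h import *
s=state(); delta(s,[.5753,-.0311,.026],98.9)
p,d=vision.snapshot("wrist"); cv2.imwrite("pics/w7.png",cv2.resize(p[90:300,220:440],None,fx=3,fy=2.8))
E
```

```text
time: 13.2
ee_pos: [0.5755, -0.033, 0.042]
tcp_rot: [0.651, 0.759, -0.0, 0.0]
ft_force: [0.6, 0.0, 0.0]
gripper_width: -0.0004
t 13.2 pos [ 0.5755 -0.033   0.042 ] psi 98.77 z [ 5.e-04 -7.e-04 -1.e+00] F [0.6 0.  0. ] w -0.0004
tool d mm [ 1.9  0.1 16. ] turn z -0.13 tilt fix rotvec(tool) [ 0.02  0.04 -0.  ]
```

View pics/w7.png

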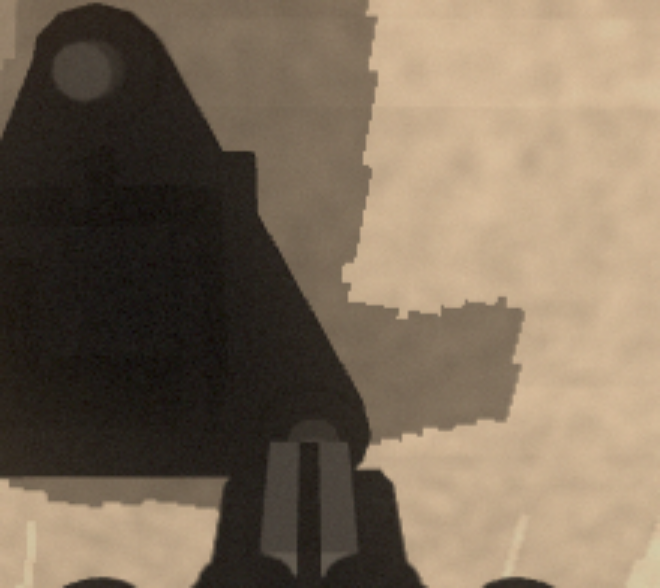

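```bash
python3 -m inch '[{"linear":[0.001,0,0.003],"turn":[0,0,0]},{"linear":[0,0,0.003],"turn":[0,0,0]},{"linear":[0,0,0.003],"turn":[0,0,0]}]'; python3 -m inch '[{"linear":[0,0,0.002],"turn":[0,0,0]},{"linear":[0,0,0.002],"turn":[0,0,0]}]'
```

```text
time: 13.55
ee_pos: [0.5758, -0.0324, 0.0331]
tcp_rot: [0.651, 0.759, 0.0, 0.001]
ft_force: [-1.1, 0.9, 7.4]
gripper_width: -0.0002
time: 13.75
ee_pos: [0.5758, -0.0325, 0.0292]
tcp_rot: [0.651, 0.759, 0.0, 0.001]
ft_force: [-2.1, 1.3, 6.2]
gripper_width: -0.0003
```

```bash
python3 -m inch '[{"linear":[0,0,0.0015],"turn":[0,0,0]}]'; python3 -m inch '[{"linear":[0,0,0.0012],"turn":[0,0,0]}]'
```

```text
time: 13.85
ee_pos: [0.5758, -0.0325, 0.0278]
tcp_rot: [0.651, 0.759, 0.0, 0.001]
ft_force: [-2.3, 0.0, 7.3]
gripper_width: 0.0001
time: 13.95
ee_pos: [0.5758, -0.0324, 0.0267]
tcp_rot: [0.651, 0.759, 0.0, 0.001]
ft_force: [-1.9, -0.1, 7.5]
gripper_width: 0.0002
```

```bash
python3 -m inch '[{"linear":[0,0,0.0012],"turn":[0,0,0]}]'; python3 -m inch '[{"linear":[0,0,0.0012],"turn":[0,0,0]}]'
```

```text
time: 14.05
ee_pos: [0.5759, -0.0325, 0.0259]
tcp_rot: [0.651, 0.759, 0.0, 0.001]
ft_force: [-7.7, 0.8, 31.1]
gripper_width: 0.0002
time: 14.15
ee_pos: [0.5759, -0.0324, 0.0258]
tcp_rot: [0.651, 0.759, 0.0, 0.001]
ft_force: [-11.0, 1.2, 42.5]
gripper_width: 0.0001
```

```bash
python3 -m inch '[{"linear":[0,0,-0.025],"turn":[0,0,0]},{"linear":[0,0,-0.03],"turn":[0,0,0]},{"linear":[-0.012,-0.025,0],"turn":[0,0,0]},{"linear":[-0.012,-0.026,0],"turn":[0,0,0]},{"linear":[-0.012,-0.025,0],"turn":[0,0,0]},{"linear":[0,0,0],"turn":[0,0,0]},{"linear":[0,0,0],"turn":[0,0,0]}]'
python3 - <<'E'
from h import *
s=state(); delta(s,[.5062,-.0800,.042],98.9)
E
```

```text
time: 14.85
ee_pos: [0.5055, -0.0807, 0.0835]
tcp_rot: [0.651, 0.759, 0.001, 0.003]
ft_force: [0.2, 0.7, -0.1]
gripper_width: 0.0001
t 14.85 pos [ 0.5055 -0.0807  0.0835] psi 98.84 z [ 0.0064 -0.0018 -1.    ] F [ 0.2  0.7 -0.1] w 0.0001
tool d mm [ 0.6  0.5 41.5] turn z -0.06 tilt fix rotvec(tool) [ 0.35  0.16 -0.  ]
```

```bash
python3 -m inch '[{"linear":[0.0005,0.0,0.01],"turn":[0.3,0.1,0]},{"linear":[0,0,0.015],"turn":[0,0,0]},{"linear":[0,0,0.01],"turn":[0,0,0]},{"linear":[0,0,0],"turn":[0,0,0]}]'
python3 - <<'E'
from h import *
s=state(); delta(s,[.5062,-.0800,.026],98.9)
p,d=vision.snapshot("wrist"); cv2.imwrite("pics/w8.png",cv2.resize(p[190:330,250:400],None,fx=4,fy=4))
E
```

```text
time: 15.25
ee_pos: [0.5084, -0.0791, 0.0458]
tcp_rot: [0.65, 0.76, 0.0, 0.001]
ft_force: [-0.3, 0.0, 0.5]
gripper_width: -0.0001
t 15.25 pos [ 0.5084 -0.0791  0.0458] psi 98.91 z [ 0.0025 -0.0011 -1.    ] F [-0.3  0.   0.5] w -0.0001
tool d mm [-0.5 -2.3 19.8] turn z 0.01 tilt fix rotvec(tool) [ 0.13  0.08 -0.  ]
```

View pics/w8.png

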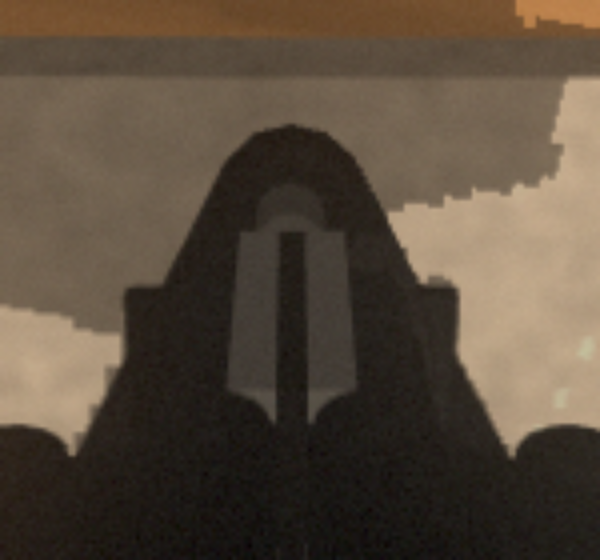

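```bash
python3 -m inch '[{"linear":[0,-0.002,0.003],"turn":[0.1,0.1,0]},{"linear":[0,0,0.003],"turn":[0,0,0]},{"linear":[0,0,0],"turn":[0,0,0]},{"linear":[0,0,0.003],"turn":[0,0,0]},{"linear":[0,0,0.003],"turn":[0,0,0]}]'; python3 -m inch '[{"linear":[0,0,0.002],"turn":[0,0,0]},{"linear":[0,0,0.002],"turn":[0,0,0]}]'
```

```text
time: 15.8
ee_pos: [0.5075, -0.0793, 0.0346]
tcp_rot: [0.65, 0.76, 0.001, 0.001]
ft_force: [-2.4, 0.3, 6.8]
gripper_width: -0.0001
time: 16.0
ee_pos: [0.5075, -0.0794, 0.0307]
tcp_rot: [0.65, 0.76, 0.001, 0.001]
ft_force: [-2.0, 0.5, 7.1]
gripper_width: 0.0002
```

```bash
python3 -m inch '[{"linear":[0,0,0.002],"turn":[0,0,0]},{"linear":[0,0,0.0013],"turn":[0,0,0]}]'; python3 -m inch '[{"linear":[0,0,0.0012],"turn":[0,0,0]}]'; python3 -m inch '[{"linear":[0,0,0.0012],"turn":[0,0,0]}]'
```

```text
time: 16.2
ee_pos: [0.5075, -0.0793, 0.0275]
tcp_rot: [0.65, 0.76, 0.001, 0.001]
ft_force: [-2.1, 1.1, 8.3]
gripper_width: 0.0002
time: 16.3
ee_pos: [0.5075, -0.0793, 0.0264]
tcp_rot: [0.65, 0.76, 0.001, 0.001]
ft_force: [-0.8, 0.5, 6.6]
gripper_width: -0.0
time: 16.4
ee_pos: [0.5076, -0.0794, 0.0258]
tcp_rot: [0.65, 0.76, 0.001, 0.001]
ft_force: [-9.0, 1.9, 45.4]
gripper_width: 0.0001
```

Flush too. Withdraw straight up, back off, and check.

```bash
python3 -m inch '[{"linear":[0,0,-0.02],"turn":[0,0,0]},{"linear":[0,0,-0.04],"turn":[0,0,0]},{"linear":[0,0,-0.045],"turn":[0,0,0]},{"linear":[0,0.02,-0.045],"turn":[0,0,0]},{"linear":[0,0.02,0],"turn":[0,0,0]},{"linear":[0,0,0],"turn":[0,0,0]},{"linear":[0,0,0],"turn":[0,0,0]}]'
python3 - <<'E'
from h import *
s=state(); c=vision.camera_params("wrist")
p,d=vision.snapshot("wrist"); np.savez("/tmp/w9.npz",p=p,d=d,**c)
cv2.imwrite("pics/w9.png",p)
o=np.array([.5487,-.0733]); th=np.radians(8.95); C,S=np.cos(th),np.sin(th)
W=A@np.array([[C,S],[-S,C]])+o; q=proj(c,np.c_[W,np.full(3,.026)]); print(q.round(1))
u,v=q.mean(0).astype(int)
cv2.imwrite("pics/w9s.png",cv2.resize(cv2.convertScaleAbs(p[v-65:v+65,u-75:u+75],alpha=2,beta=15),None,fx=4.8,fy=4.5,interpolation=cv2.INTER_CUBIC))
for x,y in q: print('pin z from depth',(c['eye']+ray(c,[[x,y]])[0]*np.median(d[int(y)-2:int(y)+3,int(x)-2:int(x)+3])).round(4))
E
```

```text
time: 17.1
ee_pos: [0.5466, -0.0731, 0.1815]
tcp_rot: [0.65, 0.76, 0.001, 0.001]
ft_force: [-0.5, 0.6, -0.4]
gripper_width: 0.0002
t 17.1 pos [ 0.5466 -0.0731  0.1815] psi 98.88 z [ 3.e-03  2.e-04 -1.e+00] F [-0.5  0.6 -0.4] w 0.0002
[[323.2 140.9]
 [358.  212.7]
 [288.5 212.8]]
pin z from depth [ 0.5072 -0.0798  0.0262]
pin z from depth [ 0.5745 -0.0328  0.0265]
pin z from depth [ 0.5858 -0.1039  0.0263]
```

View pics/w9s.png

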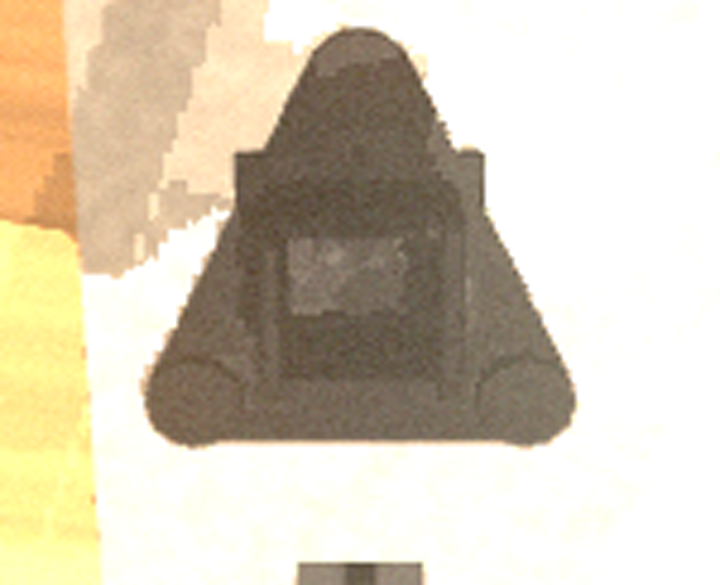

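View pics/w9.png

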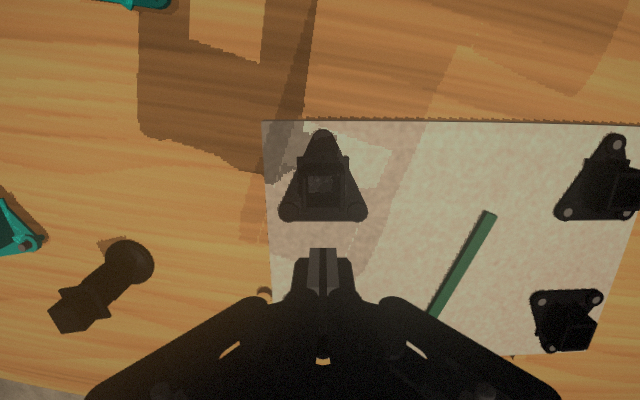

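Run:
```python
from h import *
s=state(); env.finish_job()
```

```text
t 17.15 pos [ 0.5464 -0.0731  0.1812] psi 98.88 z [ 2.5e-03  3.0e-04 -1.0e+00] F [0.5 0.1 0. ] w -0.0004
the job is handed in; nothing more can be done
```

I fitted the black socket into the three empty holes and pressed its three pins flush, then handed the job in at 17.15 s. I gripped it across its collar and lowered it until it met the board at about 66 N. I pushed pins c, b and a in turn with the closed fingertips.

- **Seating:** before pressing, the depth picture put the flange's top at 21.9 to 22.0 mm. That is the 18 mm board plus the 4 mm flange, so it was flat.
- **Pins:** each pin moved in at about 6 to 8 N, then stopped hard at a tool height of 25.8 mm (42 to 47 N). The depth picture afterwards read 26.2 to 26.5 mm at all three rivets, against 26 mm for flush.
- **Gripper and other things:** the gripper was 0.18 m above the bench and touching nothing. The arm met nothing but the socket, though I did not re-measure the legs, pencil or screwdriver.

**Disagreements:**
- The wrist camera sat about 0.8 mm to one side along the jaw axis, and I corrected for that.
- One automatic pin measurement after the release was about 2 mm off because of shadows and specks. I used the placed pose and the enlarged picture instead.
- In the last picture the pressed pins no longer show as grey discs, while those on the other fitted sockets do. I judged flushness from the depth and the contact stops.

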